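# Nudge the mincer nut into its pocket and lock it

### The arm

A 7-joint arm with a two-finger parallel gripper is mounted at the origin on the work surface. World frame = base frame: x ahead of the robot, y to its left, z up, the work surface at z = 0. Lengths are in mm, angles in rad, forces in N, time in s.
With the tool pointing down it reaches from about 400 to 875 mm from the base axis. Payload 4.4 kg.
Tool frame: the origin (TCP) lies between the finger pads; the fingertips stand 8 mm ahead of it and the grasp point (between the pads) lies 11 mm behind it; z points along the fingers, y is the line along which they close (so a half turn about z gives the same grasp; the last joint's range is limited). The gripper opens to 85 mm and grips with 20 to 120 N. Pads are 22 mm wide; open, the fingers measure 114 mm over their backs; the gripper's body (76 mm by 85 mm) begins 54 mm behind the grasp point. The pads swing forward as they close: fully open they stand 13 mm farther back than shut.
Start: joints at [1.283, 0.628, 0.038, 1.517, -0.027, 0.996, -0.02], TCP at [143.018, -634.085, 239.313] pointing down, gripper open.
Joint ranges: [-3.06, 3.06], [-0.37, 2.12], [-1.25, 1.32], [0.18, 2.47], [-1.1, 4.24], [0.23, 1.98], [-2.94, 2.94]. Speed limits (rad/s): [2.57, 2.57, 3.14, 3.14, 3.14, 3.14, 3.14].

### API

Orientations are given as a unit quaternion [x, y, z, w].
In Python, from rig import robot, eyes, finish_job gives the robot as it stands.
- The arm moves only by the shell command python3 -m inch 'ROWS'. ROWS is JSON, a list of rows, each a list of 7 numbers: the turn, a rotation vector about the tool's x, y, z each as a share of 90 degrees, from -1 to 1, then the shift along the tool's x, y, z each as a share of 0.1 m, from -1 to 1, then the opening, from 0 (shut) to 1 (fully open). In form: [[ax, ay, az, x, y, z, claw], ...]. A call has 1 to 8 rows; each row is the pose to reach, as a shift and turn from the pose commanded when the call began, along the tool's axes at that moment; what a row does not reach only later rows make up. A row lasts 1/12 s, in which the tool goes at most 41.7 mm and 7.16 degrees, less where a joint would pass 70% of its speed; a pose out of reach is approached as far as the arm can. A call with a number of a shift or a turn outside -1 to 1 is refused whole. A call with a gripper value outside its range is refused whole. The fingers move at their own pace and stop on an object; the grip force is fixed at half the most. Time passes only in rows, so rows that repeat a pose let the fingers close. It gives the time, the measured TCP pose, the force, the opening and the grip force at its end, in the units of the state.
- robot.read_state(): the state, without advancing time (a new reading comes with each control period).
- eyes.camera(name): name is "scene" or "top" or "wrist"; returns (picture, depth): 384x512x3 uint8, red, green, blue; 384x512 float32, mm along the optical axis (not along the pixel's ray), 0 where there is no reading.
- eyes.camera_model(name): a dict with "K" (3x3 intrinsics, pixels), "extrinsics" (4x4, takes a point from camera to world coordinates); the wrist camera has in their place "T_tool_cam" (4x4, takes a point from camera to tool coordinates, whose origin is the TCP and whose axes are the flange's). Camera axes: x right, y up, looking along -z (the intrinsics and any distortion apply to the point x, -y, -z); pixel columns grow to the right and rows downward; lengths in mm; the calibration is good to about 2 mm. The wrist camera is an equidistant fisheye: a pixel r from the principal point sees the ray r / f radians off the axis. A picture is of the moment at which its call begins: read the wrist's pose just before it. camera_model takes no time and is no camera call.
- finish_job(): hands the job in; it is judged then, once.
The state is a dict: "time_s": time; "joints": joint angles; "joint_vel": joint speeds; "joint_torque": joint torques, N m; "tcp_pos": TCP position; "eef_rot": TCP orientation; "contact_force": force on the tool from outside, world axes, zero at the start; "moment": the same for the moment, N m; "finger_gap": opening from 0.0 (shut) to 1.0 (fully open); "grip_force": force on a finger pad.
Only numpy, scipy, OpenCV 4.12 (cv2) and the standard library are available. Lean on these libraries where they do the work, as an engineer would, in place of code of your own. Each camera call takes 0.05 s, during which the arm holds its last target. There are 200 camera calls.

### The job

Put the mincer's steel nut away: slide it along the rack's board, without lifting it, until it drops flat into its shallow pocket, then push the red tab so that the brass tongue slides fully home over the nut. Feel your way gently, never pressing harder than about 15 N on the nut or the tongue, and leave everything else on the shelf where it is.

Things in the scene. Friction and masses are not known exactly. Their poses are not given: they have to be found in the camera images.
- nut_center (a point): centre of the loose steel flange nut: round flange 72 mm across, 14 mm thick, with a hexagonal boss 34 mm across flats, 14 mm high, on top; this point is half-way up its 28 mm. 0.25 to 0.5 kg; stands flange down and slides with 1 to 3.5 N of push (more where the rails steer it). This point is 36 mm above the shelf on the board, 30 mm above it in the pocket
- rack: wooden parts rack fixed to the shelf, 300 mm (its x) by 124 mm (its y); origin under its centre, on the shelf. The nut is slid along the rack's +x, on y = 0. The light board in it, 110 mm wide, top 22 mm above the shelf, carries the rails and the pocket; it is wedged fast but sits up to 18 mm further in or out along x, which is not measured
- landing (a point): middle of the open landing area on the board's top, at rack x = -85 mm, y = 0, 22 mm above the shelf; the nut starts near here. Ahead of it two guide rails, 8 mm high, begin about 102 mm apart at x = -38 mm and narrow to 77 mm apart at x = -10 mm (all up to 18 mm nearer or farther with the board), then run on past the pocket
- lane_mid (a point): rack x = +50 mm, y = 0, on the board's top, 22 mm above the shelf: the middle of the stretch where the pocket may be. The round pocket, 76 mm across and 6 mm deep, has its centre on the lane's middle line (y = 0), anywhere up to 18 mm before or beyond this point along x: see it or feel for it. Once down in it the nut stops dead against its wall
- tongue (a joint): brass retaining tongue on the rack's +y side: 0 is fully open, 0.026 m its end stop, fully home; slides level to the rack's -y with 2 N of friction, stays where left. Plate 110 by 36 mm, 4 mm thick, centred on rack x = +50 mm, underside 32.5 mm above the shelf: passes over a seated nut's flange, blocked by one that is not down; home, it covers 12 mm of the flange
- tab (a point): middle of the outer (+y) face of the red upright tab on the tongue, which is pushed towards the rack's -y: the tab is 70 mm along the rack's x, 8 mm thick, standing from 36 to 58 mm above the shelf; this point is 47 mm above the shelf and moves with the tongue
- jar: closed glass jar with a red lid, 84 mm across, 128 mm tall; origin under its centre; loose, not to be disturbed
- mate_cup: blue ceramic mate cup, 72 mm across, 85 mm tall; origin under its centre; loose, not to be disturbed
- canister: steel push-button canister with a black lid, 102 mm across, 157 mm tall; origin under its centre; loose, not to be disturbed
- straw: steel mate straw, 200 mm long along its x, 9 mm thick; origin under its middle; loose, not to be disturbed
- scoop: blue plastic scoop, 155 mm long with its handle to its -x, 32 mm high; origin under the bowl's centre; loose, not to be disturbed
- disc: perforated steel mincer disc, 68 mm across, 7 mm thick, lying flat; origin under its centre; loose, not to be disturbed
Things that resemble listed ones, but are neither listed nor needed, are in the scene too. Of the things like the part that bears nut_center, leave any that is green; of the rest the larger one is meant.

How it is judged (in metres and radians):
On the way, in this order (a step that is already met when the one before it is completed fails the run):
1. the nut lies flat in the pocket, tongue still open (z of nut_center in the frame of rack between 0.027 and 0.0318 m and y of nut_center in the frame of rack between -0.005 and 0.005 m and x of nut_center in the frame of rack between 0.02 and 0.08 m and angle between nut_center's own z axis and vertical below 0.06 rad and value of joint tongue below 0.012 m), for 0.2 s.
2. the tongue is fully home over the nut (z of nut_center in the frame of rack between 0.027 and 0.0318 m and y of nut_center in the frame of rack between -0.005 and 0.005 m and x of nut_center in the frame of rack between 0.02 and 0.08 m and angle between nut_center's own z axis and vertical below 0.06 rad and value of joint tongue above 0.0235 m), for 0.2 s.
At the end, for the whole second after the job is handed in: The nut lies flat (within 3.5 degrees) and at rest in the pocket, its centre lower than 31.8 mm above the shelf (30 mm when fully down) and within 5 mm of the lane's middle line, and the tongue is within 2.5 mm of its end stop (all of step 2 and linear speed of nut below 0.01 m/s); the robot touches nothing.
It fails at once if the robot presses on the nut or the tongue with more than 20 N (contact force between any of the fingers, the arm and nut above 20 N or contact force between any of the fingers, the arm and tongue above 20 N).
It fails at once if the nut is lifted more than 6 mm off the board, instead of slid (z of nut_center in the frame of rack above 0.042 m).
It fails at once if the nut is tipped by more than 20 degrees (angle between nut_center's own z axis and vertical above 0.35 rad).
It fails at once if another thing on the shelf is moved by more than 20 mm (distance of any of jar, mate_cup, canister, straw, scoop, disc from where it was at the start of the episode above 0.02 m).
It also fails if it takes over 59 s, if anything falls off the work surface, if the arm or the gripper's body presses on something with over 40 N, if the wrist force passes 120 N, or if a joint passes its speed limit or range.

## Working session

There is one attempt and no reset: what is moved stays moved. The work goes in short steps, Python scripts to look and compute and a shell command to move; the robot and the scene stay as the last step left them, time stands still between calls to the robot, and variables do not carry over. Pictures are saved under pics/ and viewed, at most 10 in all, crops included, and the job is handed in when it is done.

```bash
ls; mkdir -p pics; cat > h.py <<'E'
import numpy as np, cv2
from rig import robot, eyes
def grab(n):
    p,d=eyes.camera(n); np.savez(f'{n}.npz',p=p,d=d); return p,d
def cast(n,u,v,z):
    m=eyes.camera_model(n);K=np.array(m['K']);T=np.array(m['extrinsics'])
    r=T[:3,:3]@np.array([(u-K[0,2])/K[0,0],-(v-K[1,2])/K[1,1],-1.]);o=T[:3,3]
    return o+r*(z-o[2])/r[2]
def pts(n,d):
    m=eyes.camera_model(n);K=np.array(m['K']);T=np.array(m['extrinsics'])
    v,u=np.mgrid[:d.shape[0],:d.shape[1]]
    c=np.stack([(u-K[0,2])/K[0,0]*d,-(v-K[1,2])/K[1,1]*d,-d],-1)
    return c@T[:3,:3].T+T[:3,3]
E
python3 - <<'E'
from h import *
for n in('scene','top'):
    p,d=grab(n); cv2.imwrite(f'pics/{n}0.png',cv2.resize(p[:,:,::-1],(800,600),interpolation=cv2.INTER_CUBIC))
    m=eyes.camera_model(n);print({k:np.round(np.array(v),3).tolist() if not isinstance(v,str) else v for k,v in m.items()})
print(eyes.camera_model('wrist'))
s=robot.read_state();print(s)
E
```

```text
pics
{'K': [[348.946, 0.0, 249.983], [0.0, 348.946, 190.211], [0.0, 0.0, 1.0]], 'extrinsics': [[-0.151, -0.691, 0.707, 1378.607], [0.988, -0.091, 0.122, 171.212], [-0.02, 0.717, 0.697, 869.002], [0.0, 0.0, 0.0, 1.0]]}
{'K': [[479.922, 0.0, 259.443], [0.0, 479.922, 191.705], [0.0, 0.0, 1.0]], 'extrinsics': [[-0.011, 0.993, -0.116, 417.076], [-1.0, -0.012, -0.016, 13.334], [-0.017, 0.116, 0.993, 1417.077], [0.0, 0.0, 0.0, 1.0]]}
{'K': array([[297.31863964,   0.        , 255.47184752],
       [  0.        , 297.31863964, 191.63254129],
       [  0.        ,   0.        ,   1.        ]]), 'T_tool_cam': array([[-1.53350471e-04,  9.55424381e-01,  2.95235887e-01,
         7.60018628e+01],
       [ 9.99999952e-01,  6.72887948e-05,  3.01660851e-04,
         2.37947936e-01],
       [ 2.68348065e-04,  2.95235919e-01, -9.55424346e-01,
        -1.34487178e+02],
       [ 0.00000000e+00,  0.00000000e+00,  0.00000000e+00,
         1.00000000e+00]])}
{'time_s': 0.1, 'joints': array([ 1.28320698,  0.6292636 ,  0.03847575,  1.51829099, -0.02698709,
        0.99629304, -0.02005176]), 'joint_vel': array([-6.59001691e-05, -3.16364219e-03, -9.00055853e-05, -1.24873340e-03,
        1.00894862e-03, -5.70134612e-04,  3.64183650e-04]), 'joint_torque': array([ 2.39190158e-03, -5.64528787e+01,  1.23074312e+00, -1.93971366e+01,
        1.13923615e-02,  5.41294139e-03, -2.13437784e-05]), 'tcp_pos': array([ 142.86957642, -633.53286365,  238.46779371]), 'eef_rot': array([ 9.93861001e-01,  1.10632536e-01, -1.19713315e-04, -8.59796023e-04]), 'contact_force': array([0.62212447, 1.0574024 , 0.09007334]), 'moment': array([0.0301664 , 0.03796567, 0.01838604]), 'grip_force': 0.0, 'finger_gap': 0.9961766778623171}
```

View pics/scene0.png

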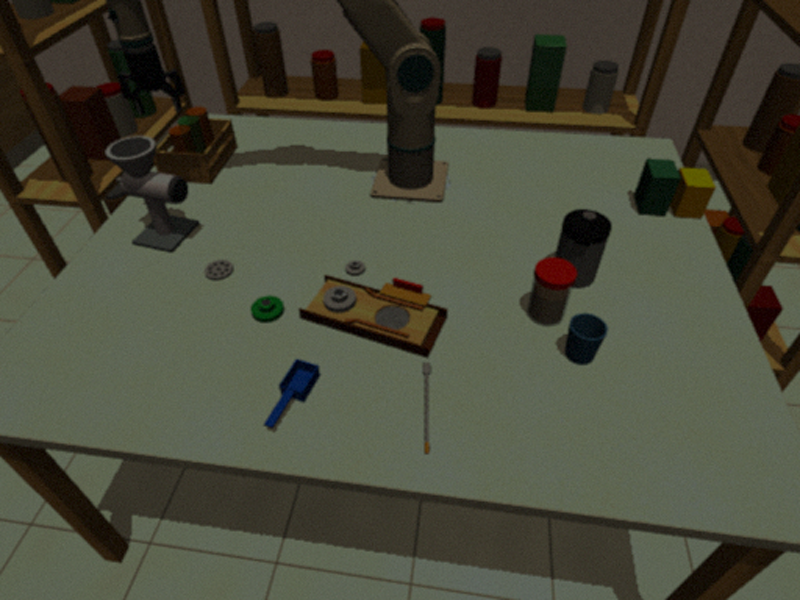

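View pics/top0.png

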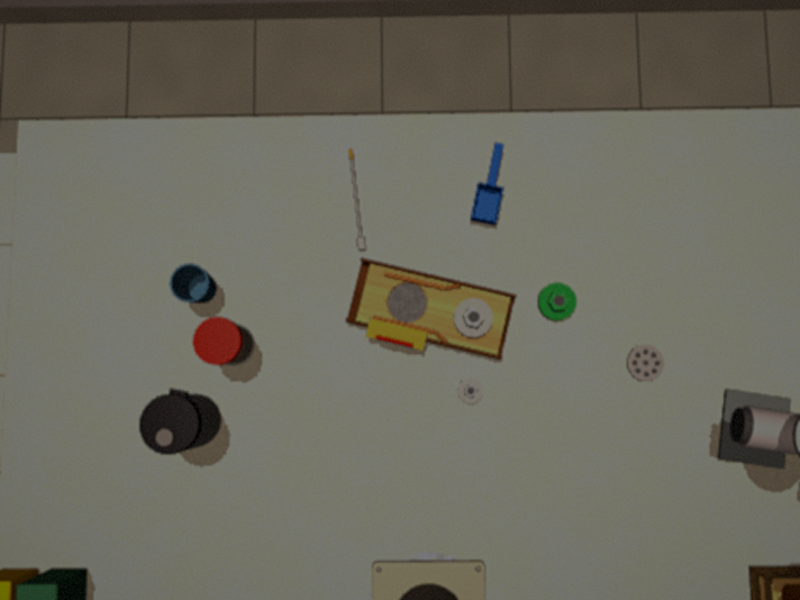

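The candidates in the top picture (800x600) are:
- The large steel nut on the rack at (473,318).
- The green nut at (557,301), which is excluded by its colour.
- The small steel nut at (470,391), which is excluded because it is smaller.

I choose the one at (473,318). The pocket is at (407,301), the tongue at (397,333) with its red tab at (394,341), and the rack's +x points left in the image.

```bash
cat > m.py <<'E'
from h import *
f=np.load('top.npz');p,d=f['p'],f['d'];P=pts('top',d)
c=cast('top',440*.64,308*.64,22)
near=np.hypot(P[...,0]-c[0],P[...,1]-c[1])<200
hsv=cv2.cvtColor(p,cv2.COLOR_RGB2HSV)
z=P[...,2];print('shelf z',np.median(z[near&(abs(z)<6)]))
m=(near&(hsv[...,1]>90)&((hsv[...,0]<28)|(hsv[...,0]>170))).astype(np.uint8)
m=cv2.morphologyEx(m,cv2.MORPH_CLOSE,np.ones((15,15)))
cs,_=cv2.findContours(m,cv2.RETR_EXTERNAL,cv2.CHAIN_APPROX_NONE);k=max(cs,key=cv2.contourArea)
zz=P[m>0][:,2];print('z pct',np.percentile(zz,[2,10,30,50,70,90,98]).round(1))
# 3D footprint from depth
b=near&(z>9);Q=P[b][:,:2].astype(np.float32)
for nm,mm in(('depth',b&(m>0)),('dark rim',b&(m>0)&(hsv[...,2]<90))):
    q=P[mm][:,:2].astype(np.float32);r=cv2.minAreaRect(q);print(nm,r,cv2.boxPoints(r).round(0).tolist())
# nut
n=near&(z>24)&(hsv[...,1]<70);nc=cv2.connectedComponentsWithStats(n.astype(np.uint8))
for s,ce in zip(nc[2][1:],nc[3][1:]):
    if s[4]>40:print('steel',s,ce,cast('top',*ce,36))
g=near&(hsv[...,1]<70)&(z>9)&(z<24);nc=cv2.connectedComponentsWithStats(g.astype(np.uint8))
for s,ce in zip(nc[2][1:],nc[3][1:]):
    if s[4]>150:print('low steel',s,ce,cast('top',*ce,16))
r=near&(hsv[...,1]>150)&((hsv[...,0]<6)|(hsv[...,0]>174));nc=cv2.connectedComponentsWithStats(r.astype(np.uint8))
for s,ce in zip(nc[2][1:],nc[3][1:]):
    if s[4]>20:print('red',s,ce,cast('top',*ce,58), P[int(ce[1]),int(ce[0])])
cv2.imwrite('pics/crop.png',cv2.resize(p[150:250,210:345,::-1],(800,592),interpolation=cv2.INTER_CUBIC))
E
python3 m.py
```

```text
shelf z 0.4795336728396933
z pct [ 0.5 11.3 20.6 23.2 26.7 36.1 55.7]
depth ((522.05029296875, 1.0215911865234375), (295.0302429199219, 209.55870056152344), 75.76805114746094) [[384.0, -116.0], [587.0, -168.0], [660.0, 118.0], [457.0, 170.0]]
dark rim ((522.05029296875, 1.0215911865234375), (295.0302429199219, 209.55870056152344), 75.76805114746094) [[384.0, -116.0], [587.0, -168.0], [660.0, 118.0], [457.0, 170.0]]
steel [290 191  25  25 482] [302.33817427 202.87551867] [544.71929126 -87.79899421  36.        ]
low steel [249 182  24  24 449] [260.20935412 193.42093541] [575.95841943  33.76147369  16.        ]
red [241 215  22   7  39] [251.61538462 218.35897436] [500.3787879   58.26714517  58.        ] [501.38084428  59.98333317  58.5781317 ]
```

View pics/crop.png

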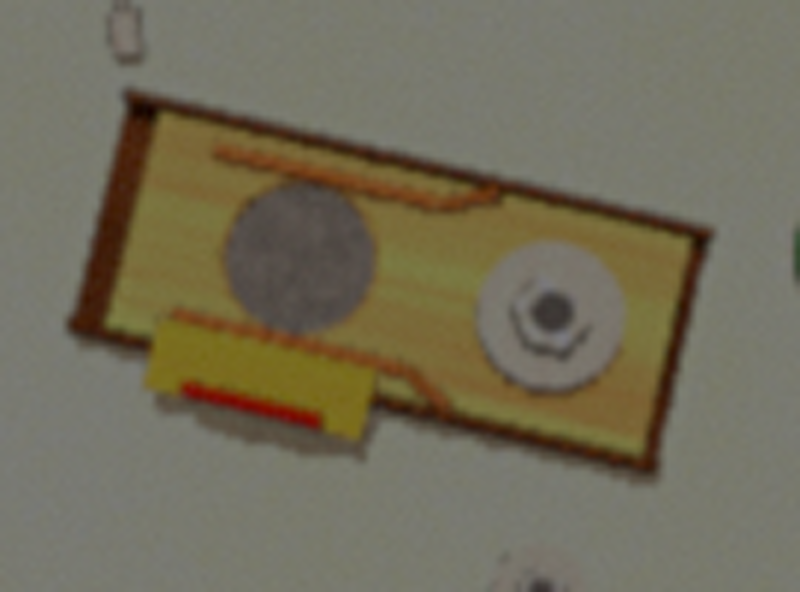

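The crop shows the chosen steel flange nut at crop (551,316), with its grey boss on the landing. The pocket is at (300,256), the tongue and red tab at (250,405), and the rack corners at (128,95), (712,232), (655,470) and (72,328).

```bash
cat > geo.py <<'E'
from h import *
f=np.load('top.npz');p,d=f['p'],f['d'];P=pts('top',d)
px=lambda u,v:(210+u/5.926,150+v/5.92)
def C(u,v,z):return cast('top',*px(u,v),z)
for u,v in[(128,95),(712,232),(655,470),(72,328),(690,350),(110,210),(500,180)]:
    a,b=px(u,v);a,b=int(round(a)),int(round(b));print((u,v),'z max',P[b-2:b+3,a-2:a+3,2].max().round(1),C(u,v,26).round(1))
A,B,Cc,D=[C(*q,26)[:2] for q in[(128,95),(712,232),(655,470),(72,328)]]
o=(A+B+Cc+D)/4;ex=(A-B)+(D-Cc);ex/=np.linalg.norm(ex);ey=np.array([-ex[1],ex[0]])
print('len',np.linalg.norm(A-B),np.linalg.norm(D-Cc),np.linalg.norm(A-D),'o',o,'ang',np.degrees(np.arctan2(ex[1],ex[0])))
R=lambda q:np.array([(q[:2]-o)@ex,(q[:2]-o)@ey]).round(1)
print('nut',R(np.array([544.7,-87.8])),'pocket',R(C(300,256,20)),'tab',R(C(252,405,58)),'rail start',R(C(497,188,30)),R(C(440,412,30)),'rim -x inner',R(C(690,240,26)),R(C(640,450,26)))
for n in ((760,430),(470,391),(557,301)):print(n,cast('top',n[0]*.64,n[1]*.64,20).round(0))
np.savez('geo.npz',o=o,ex=ex,ey=ey)
# direction from rails/pocket-nut
q=C(300,256,20)[:2]-np.array([544.7,-87.8]);print('nut->pocket ang',np.degrees(np.arctan2(q[1],q[0])))
E
python3 geo.py
```

```text
(128, 95) z max 29.7 [656.9 116.9  26. ]
(712, 232) z max 35.7 [ 584.7 -170.3   26. ]
(655, 470) z max 30.0 [ 468.2 -139.3   26. ]
(72, 328) z max 33.8 [541.1 144.9  26. ]
(690, 350) z max 12.0 [ 526.6 -157.9   26. ]
(110, 210) z max 1417.1 [599.4 126.   26. ]
(500, 180) z max 1417.1 [611.9 -66.7  26. ]
len 296.05846101338915 293.4077357314964 119.12268770933554 o [562.70378788 -11.96905746] ang 75.75279919342377
nut [-77.9  -1.2] pocket [46.4 -2. ] tab [50.2 77.2] rail start [-40.3 -56.3] [-38.4  57.6] rim -x inner [-138.4  -53.9] [-137.5   52.5]
(760, 430) [ 333. -608.   20.]
(470, 391) [409. -82.  20.]
(557, 301) [ 574. -247.   20.]
nut->pocket ang 75.40776353985031
```

```bash
python3 -m inch '[[0,0,0,0,-1,-1,0.42],[0,0,0,0,-1,-1,0.42],[0,0,0,0,-1,-1,0.42],[0,0,0,0,-1,-1,0.42]]'
python3 -m inch '[[0,0,0,1,-1,0,0.42],[0,0,0,1,-1,0,0.42],[0,0,0,1,-1,0,0.42],[0,0,0,1,-1,0,0.42],[0,0,0,1,-1,0,0.42]]'
python3 -m inch '[[0,0,0,1,-1,0,0.42],[0,0,0,1,-1,0,0.42],[0,0,0,1,-1,0,0.42],[0,0,0,1,-1,0,0.42],[0,0,0,1,-1,0,0.42]]'
python3 -m inch '[[0,0,0,1,-1,0,0.42],[0,0,0,1,-1,0,0.42],[0,0,0,1,-1,0,0.42],[0,0,0,1,-1,0,0.42],[0,0,0,1,-1,0,0.42]]'
python3 -m inch '[[0,0,0,1,0,0,0.42],[0,0,0,1,0,0,0.42],[0,0,0,1,0,0,0.42],[0,0,0,1,0,0,0.42]]'
python3 -m inch '[[0,0,-0.35,0.9,0,0,0.42],[0,0,-0.35,0.9,0,0,0.42],[0,0,-0.35,0.9,0,0,0.42],[0,0,-0.35,0.9,0,0,0.42],[0,0,-0.35,0.9,0,0,0.42],[0,0,-0.35,0.9,0,0,0.42]]'
python3 -m inch '[[0,0,-0.35,0,0,1,0.42],[0,0,-0.35,0,0,1,0.42],[0,0,-0.35,0,0,1,0.42],[0,0,-0.35,0,0,1,0.42],[0,0,-0.35,0,0,1,0.42],[0,0,-0.35,0,0,1,0.42]]'
cat > st.py <<'E'
from h import *
from scipy.spatial.transform import Rotation as Ro
g=np.load('geo.npz');a=np.radians(75.6);ex=np.array([np.cos(a),np.sin(a)]);ey=np.array([-ex[1],ex[0]])
s=robot.read_state();R=Ro.from_quat(s['eef_rot']).as_matrix()
q=s['tcp_pos'][:2]-g['o']
print('t',s['time_s'],'tcp',s['tcp_pos'].round(1),'rack',(q@ex).round(1),(q@ey).round(1),'toolx ang',np.degrees(np.arctan2(R[1,0],R[0,0])).round(2),'tool z',R[:,2].round(3),'F',s['contact_force'].round(2),'F rack',(s['contact_force'][:2]@ex).round(2),(s['contact_force'][:2]@ey).round(2),'gap',s['finger_gap'])
E
python3 st.py
```

```text
time_s: 0.43
tcp_pos: [120.4, -534.5, 342.5]
eef_rot: [0.994, 0.111, 0.0, 0.001]
contact_force: [0.0, 0.2, 0.0]
finger_gap: 0.451
grip_force: 0.0
time_s: 0.85
tcp_pos: [199.3, -412.9, 339.4]
eef_rot: [0.993, 0.114, 0.001, -0.001]
contact_force: [-0.4, 0.6, -0.1]
finger_gap: 0.421
grip_force: 0.0
time_s: 1.27
tcp_pos: [274.1, -294.6, 339.3]
eef_rot: [0.994, 0.114, 0.0, -0.001]
contact_force: [-0.5, -0.6, 0.7]
finger_gap: 0.417
grip_force: 0.0
time_s: 1.68
tcp_pos: [349.7, -175.9, 339.4]
eef_rot: [0.994, 0.113, 0.001, -0.0]
contact_force: [0.1, -0.0, 0.5]
finger_gap: 0.42
grip_force: 0.0
time_s: 2.02
tcp_pos: [448.8, -157.0, 338.7]
eef_rot: [0.994, 0.111, 0.001, -0.0]
contact_force: [0.7, 0.2, -0.5]
finger_gap: 0.417
grip_force: 0.0
time_s: 2.52
tcp_pos: [532.1, -139.2, 338.4]
eef_rot: [0.927, 0.375, -0.001, 0.0]
contact_force: [-1.0, -0.5, -0.3]
finger_gap: 0.418
grip_force: 0.0
time_s: 3.02
tcp_pos: [531.9, -138.5, 238.5]
eef_rot: [0.791, 0.612, -0.001, -0.0]
contact_force: [0.2, -0.6, 0.4]
finger_gap: 0.422
grip_force: 0.0
t 3.0167 tcp [ 531.9 -138.5  238.5] rack -130.2 -1.6 toolx ang 75.53 tool z [-0.002 -0.001 -1.   ] F [ 0.21 -0.58  0.42] F rack -0.51 -0.34 gap 0.4224751039980303
```

```bash
python3 -m inch '[[0,0,0,0,0,0.5,0.42],[0,0,0,0,0,1,0.42],[0,0,0,0,0,1,0.42],[0,0,0,0,0,1,0.42]]'
cat > w.py <<'E'
from h import *
import sys
from scipy.spatial.transform import Rotation as Ro
from st import R,s,ex,ey,g
def wcast(u,v,z):
    m=eyes.camera_model('wrist');K=m['K'];T=m['T_tool_cam']
    x=(u-K[0,2])/K[0,0];y=(v-K[1,2])/K[1,1];r=np.hypot(x,y)+1e-9
    dirc=np.array([x/r*np.sin(r),-y/r*np.sin(r),-np.cos(r)])
    o=s['tcp_pos']+R@T[:3,3];w=R@(T[:3,:3]@dirc);q=o+w*(z-o[2])/w[2]
    return q, np.array([(q[:2]-g['o'])@ex,(q[:2]-g['o'])@ey]).round(1)
if __name__=='__main__':
    p,d=grab('wrist');cv2.imwrite(f'pics/{sys.argv[1]}.png',cv2.resize(p[:,:,::-1],(800,600),interpolation=cv2.INTER_CUBIC))
E
python3 w.py w1
```

```text
time_s: 3.35
tcp_pos: [529.5, -137.6, 135.6]
eef_rot: [0.791, 0.612, -0.003, -0.003]
contact_force: [-1.5, -0.1, -0.3]
finger_gap: 0.42
grip_force: 0.0
t 3.35 tcp [ 529.5 -137.6  135.6] rack -129.9 1.0 toolx ang 75.47 tool z [-0.008  0.    -1.   ] F [-1.52 -0.1  -0.26] F rack -0.47 1.45 gap 0.41964896993858486
```

View pics/w1.png

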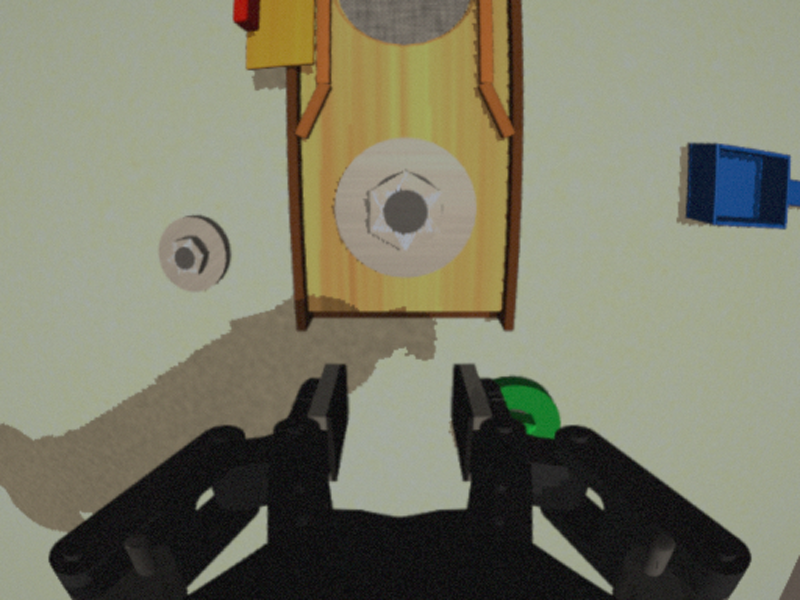

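The wrist view shows the nut flange centred at (405,207), the rail mouths at (305,130) and (505,130), the near edge of the pocket at (403,44), and the landing end at row 315 with no end wall.

```bash
python3 - <<'E'
from w import *
W=lambda u,v,z:wcast(u*.64,v*.64,z)
for n,u,v,z in[('nut',405,207,36),('nut back',405,277,36),('nut front',405,138,36),('pocket near',403,44,22),('railL',297,132,30),('railR',513,132,30),('board end',400,315,22),('narrowL',330,85,30),('narrowR',479,85,30),('tongue corner',314,67,36.5),('pads tipL',345,365,128),('R',455,365,128)]:print(n,*W(u,v,z))
E
```

```text
t 3.4 tcp [ 531.4 -137.3  137.9] rack -129.2 -0.8 toolx ang 75.51 tool z [-0.004 -0.    -1.   ] F [ 0.22 -0.16 -0.05] F rack -0.1 -0.25 gap 0.4219159652925732
nut [547.37614642 -88.30670111  36.        ] [-77.8  -4.1]
nut back [ 538.25497782 -123.98900811   36.        ] [-114.6   -4.2]
nut front [556.13444778 -54.2203146   36.        ] [-42.6  -4.1]
pocket near [568.39306049  -3.04438464  22.        ] [10.1 -3.3]
railL [503.08894348 -35.51663295  30.        ] [-37.6  51.9]
railR [611.98059297 -63.33933207  30.        ] [-37.5 -60.5]
board end [ 529.19372539 -148.47972882   22.        ] [-140.6   -1.5]
narrowL [526.16687286 -16.42005698  30.        ] [-13.4  34.3]
narrowR [600.39326551 -35.3758186   30.        ] [-13.3 -42.3]
tongue corner [521.40482201  -5.99018982  36.5       ] [-4.5 41.5]
pads tipL [ 515.70807443 -125.86334344  128.        ] [-122.    17.2]
R [ 552.38872481 -135.28127387  128.        ] [-122.   -20.7]
```

```bash
python3 -m inch '[[0,0,0,0,0.025,0.3,0.42],[0,0,0,0,0.025,0.6,0.42],[0,0,0,0,0.025,0.85,0.42],[0,0,0,0,0.025,1,0.42],[0,0,0,0,0.025,1,0.42],[0,0,0,0,0.025,1,0.42]]'
python3 -m inch '[[0,0,0,0,0,0.02,0.42],[0,0,0,0,0,0.04,0.42],[0,0,0,0,0,0.04,0.42],[0,0,0,0,0,0.04,0.42]]'; python3 st.py; python3 w.py w2
```

```text
time_s: 3.9
tcp_pos: [536.5, -137.4, 40.6]
eef_rot: [0.79, 0.613, 0.0, 0.001]
contact_force: [0.3, -0.0, -0.2]
finger_gap: 0.418
grip_force: 0.0
time_s: 4.23
tcp_pos: [536.0, -137.0, 36.2]
eef_rot: [0.79, 0.613, 0.0, 0.001]
contact_force: [0.3, 0.2, 0.2]
finger_gap: 0.419
grip_force: 0.0
t 4.2333 tcp [ 536.  -137.    36.2] rack -127.7 -5.2 toolx ang 75.69 tool z [ 0.001 -0.    -1.   ] F [0.29 0.24 0.19] F rack 0.3 -0.22 gap 0.4185859076566327
t 4.2333 tcp [ 536.  -137.    36.2] rack -127.7 -5.2 toolx ang 75.69 tool z [ 0.001 -0.    -1.   ] F [0.29 0.24 0.19] F rack 0.3 -0.22 gap 0.4185859076566327
```

View pics/w2.png

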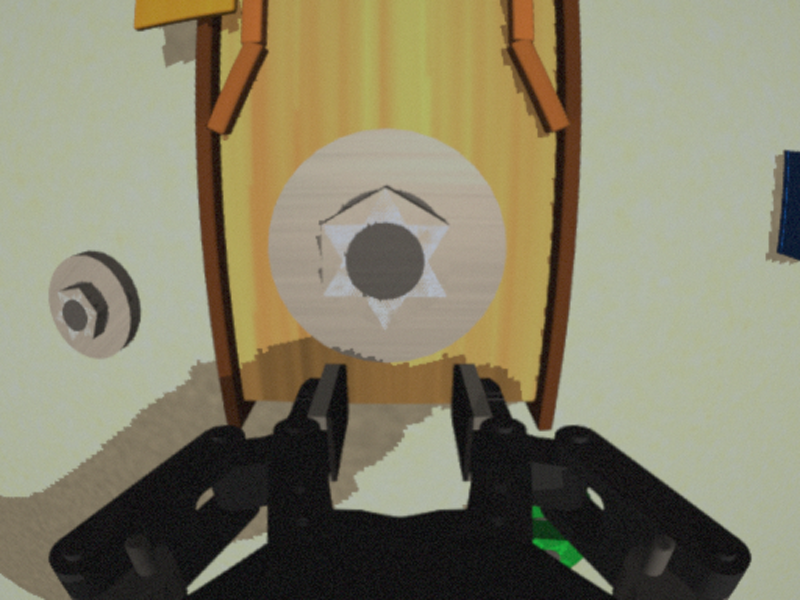

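The wrist picture shows the nut at (388,245) and the rail midline at u=388. The pad midline is at u=400, so I shift about 3.5 mm toward rack +y, then ease forward.

```bash
python3 -m inch '[[0,0,0,0,-0.02,0.01,0.42],[0,0,0,0,-0.035,0.02,0.42],[0,0,0,0.02,-0.035,0.02,0.42],[0,0,0,0.04,-0.035,0.02,0.42],[0,0,0,0.04,-0.035,0.02,0.42]]'
python3 -m inch '[[0,0,0,0.02,0,0,0.42],[0,0,0,0.04,0,0,0.42],[0,0,0,0.06,0,0,0.42],[0,0,0,0.08,0,0,0.42],[0,0,0,0.1,0,0,0.42],[0,0,0,0.12,0,0,0.42]]'; python3 st.py
python3 -m inch '[[0,0,0,0.025,0,0,0.42],[0,0,0,0.05,0,0,0.42],[0,0,0,0.075,0,0,0.42],[0,0,0,0.1,0,0,0.42],[0,0,0,0.125,0,0,0.42],[0,0,0,0.15,0,0,0.42]]'; python3 w.py w3; python3 st.py
```

```text
time_s: 4.7
tcp_pos: [533.3, -131.2, 33.3]
eef_rot: [0.789, 0.614, 0.0, -0.0]
contact_force: [-1.0, 0.4, -0.5]
finger_gap: 0.421
grip_force: 0.0
time_s: 5.2
tcp_pos: [536.0, -120.4, 33.3]
eef_rot: [0.79, 0.614, -0.0, 0.0]
contact_force: [-1.6, -1.8, -0.3]
finger_gap: 0.42
grip_force: 0.8
t 5.2 tcp [ 536.  -120.4   33.3] rack -111.7 -1.1 toolx ang 75.69 tool z [-0. -0. -1.] F [-1.64 -1.79 -0.3 ] F rack -2.14 1.15 gap 0.42034812596385
time_s: 5.7
tcp_pos: [539.8, -105.5, 33.3]
eef_rot: [0.79, 0.614, -0.0, -0.0]
contact_force: [-0.6, -0.6, 0.1]
finger_gap: 0.419
grip_force: 0.8
t 5.7 tcp [ 539.8 -105.5   33.3] rack -96.3 -1.0 toolx ang 75.71 tool z [-0.  0. -1.] F [-0.64 -0.61  0.1 ] F rack -0.75 0.47 gap 0.4186386102798076
t 5.75 tcp [ 540.  -104.7   33.4] rack -95.5 -1.1 toolx ang 75.75 tool z [ 0.     0.001 -1.   ] F [-0.79 -1.13 -0.55] F rack -1.29 0.48 gap 0.418678669088129
```

View pics/w3.png

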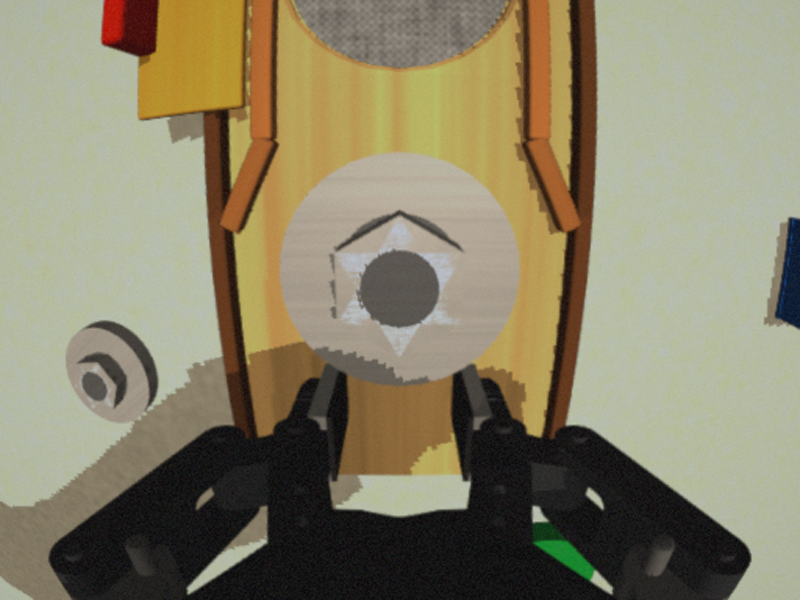

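The nut sits cradled between the fingers at (400,270) on the rail midline. The pushing force is about 2 N, so I continue.

```bash
python3 - <<'E'
from w import *
print(wcast(401*.64,68*.64,22)[1],wcast(400*.64,153*.64,36)[1],wcast(400*.64,384*.64,36)[1])
E
python3 -m inch '[[0,0,0,0.03,0,0,0.42],[0,0,0,0.06,0,0,0.42],[0,0,0,0.09,0,0,0.42],[0,0,0,0.12,0,0,0.42],[0,0,0,0.15,0,0,0.42],[0,0,0,0.18,0,0,0.42],[0,0,0,0.21,0,0,0.42],[0,0,0,0.24,0,0,0.42]]'; python3 st.py
```

```text
t 5.75 tcp [ 540.  -104.7   33.4] rack -95.5 -1.1 toolx ang 75.75 tool z [ 0.     0.001 -1.   ] F [-0.79 -1.13 -0.55] F rack -1.29 0.48 gap 0.418678669088129
[ 9.4 -2. ] [-17.9  -1.8] [-88.9  -2. ]
time_s: 6.42
tcp_pos: [545.7, -82.2, 33.3]
eef_rot: [0.79, 0.614, 0.0, 0.0]
contact_force: [-0.2, -1.4, -0.5]
finger_gap: 0.42
grip_force: 0.8
t 6.4167 tcp [545.7 -82.2  33.3] rack -72.3 -1.0 toolx ang 75.71 tool z [ 0.  0. -1.] F [-0.19 -1.38 -0.53] F rack -1.38 -0.16 gap 0.4203654832865638
```

```bash
python3 -m inch '[[0,0,0,0.03,0,0,0.42],[0,0,0,0.06,0,0,0.42],[0,0,0,0.09,0,0,0.42],[0,0,0,0.12,0,0,0.42],[0,0,0,0.15,0,0,0.42],[0,0,0,0.18,0,0,0.42],[0,0,0,0.21,0,0,0.42],[0,0,0,0.24,0,0,0.42]]'; python3 st.py
python3 -m inch '[[0,0,0,0.025,0,0,0.42],[0,0,0,0.05,0,0,0.42],[0,0,0,0.075,0,0,0.42],[0,0,0,0.1,0,0,0.42],[0,0,0,0.125,0,0,0.42],[0,0,0,0.15,0,0,0.42],[0,0,0,0.175,0,0,0.42],[0,0,0,0.2,0,0,0.42]]'; python3 st.py
```

```text
time_s: 7.08
tcp_pos: [551.6, -59.0, 33.3]
eef_rot: [0.79, 0.614, -0.0, -0.0]
contact_force: [-0.4, -1.6, -0.4]
finger_gap: 0.42
grip_force: 0.8
t 7.0833 tcp [551.6 -59.   33.3] rack -48.3 -1.0 toolx ang 75.71 tool z [-0.  0. -1.] F [-0.45 -1.62 -0.37] F rack -1.68 0.03 gap 0.41983899596464946
time_s: 7.75
tcp_pos: [556.5, -39.7, 33.3]
eef_rot: [0.79, 0.614, -0.0, 0.0]
contact_force: [-0.8, -1.7, -0.3]
finger_gap: 0.42
grip_force: 0.8
t 7.75 tcp [556.5 -39.7  33.3] rack -28.4 -0.9 toolx ang 75.7 tool z [-0. -0. -1.] F [-0.8  -1.75 -0.26] F rack -1.89 0.34 gap 0.41998463964961097
```

```bash
python3 -m inch '[[0,0,0,0.02,0,0,0.42],[0,0,0,0.04,0,0,0.42],[0,0,0,0.06,0,0,0.42],[0,0,0,0.08,0,0,0.42],[0,0,0,0.1,0,0,0.42],[0,0,0,0.12,0,0,0.42],[0,0,0,0.14,0,0,0.42],[0,0,0,0.16,0,0,0.42]]'; python3 st.py
python3 -m inch '[[0,0,0,0.01,0,0,0.42],[0,0,0,0.02,0,0,0.42],[0,0,0,0.03,0,0,0.42],[0,0,0,0.04,0,0,0.42],[0,0,0,0.05,0,0,0.42],[0,0,0,0.06,0,0,0.42],[0,0,0,0.07,0,0,0.42],[0,0,0,0.08,0,0,0.42]]'; python3 w.py w4; python3 st.py
```

```text
time_s: 8.42
tcp_pos: [560.5, -24.4, 33.4]
eef_rot: [0.79, 0.614, -0.0, 0.0]
contact_force: [-0.9, -2.1, 1.4]
finger_gap: 0.42
grip_force: 1.1
t 8.4167 tcp [560.5 -24.4  33.4] rack -12.6 -1.0 toolx ang 75.7 tool z [ 0. -0. -1.] F [-0.89 -2.07  1.42] F rack -2.22 0.35 gap 0.41989101529610645
time_s: 9.08
tcp_pos: [562.5, -16.9, 33.4]
eef_rot: [0.79, 0.614, -0.0, 0.0]
contact_force: [-0.9, -2.4, 3.1]
finger_gap: 0.417
grip_force: 1.9
t 9.0833 tcp [562.5 -16.9  33.4] rack -4.8 -1.0 toolx ang 75.69 tool z [ 0. -0. -1.] F [-0.92 -2.43  3.13] F rack -2.59 0.29 gap 0.41676185702557905
t 9.1333 tcp [562.6 -16.5  33.4] rack -4.4 -1.0 toolx ang 75.71 tool z [ 0.  0. -1.] F [-1.75 -1.93  2.72] F rack -2.31 1.21 gap 0.420082406389197
```

View pics/w4.png

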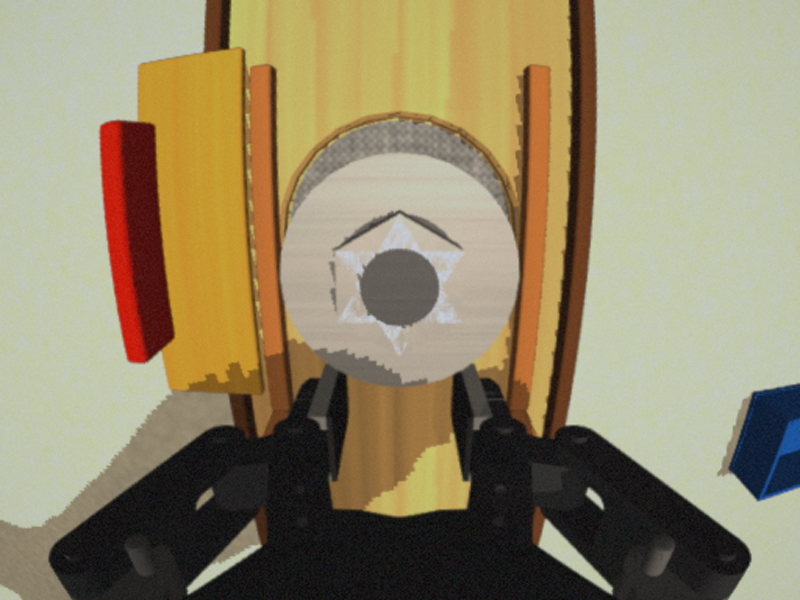

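The nut is at (400,270), with about 10 mm left to the far pocket wall at row 115. The upward force of about 3 N suggests the finger brackets are brushing the rail tops. I raise 2 mm and continue in 1 mm steps.

```bash
python3 -m inch '[[0,0,0,0,0,-0.01,0.42],[0,0,0,0,0,-0.02,0.42],[0,0,0,0,0,-0.02,0.42]]'; python3 st.py
python3 -m inch '[[0,0,0,0.01,0,0,0.42],[0,0,0,0.02,0,0,0.42],[0,0,0,0.03,0,0,0.42],[0,0,0,0.04,0,0,0.42],[0,0,0,0.05,0,0,0.42]]'; python3 st.py
```

```text
time_s: 9.38
tcp_pos: [562.7, -15.5, 35.4]
eef_rot: [0.789, 0.614, 0.001, -0.0]
contact_force: [-0.2, 0.4, 0.1]
finger_gap: 0.417
grip_force: 0.1
t 9.3833 tcp [562.7 -15.5  35.4] rack -3.4 -0.9 toolx ang 75.75 tool z [ 0.001  0.001 -1.   ] F [-0.18  0.39  0.11] F rack 0.33 0.27 gap 0.41725186558408334
time_s: 9.8
tcp_pos: [563.5, -11.7, 35.2]
eef_rot: [0.79, 0.614, -0.0, -0.0]
contact_force: [0.5, -1.3, -1.0]
finger_gap: 0.417
grip_force: 0.6
t 9.8 tcp [563.5 -11.7  35.2] rack 0.4 -0.7 toolx ang 75.7 tool z [-0. -0. -1.] F [ 0.54 -1.27 -1.02] F rack -1.09 -0.84 gap 0.41743218112762565
```

```bash
python3 -m inch '[[0,0,0,0.01,0,0,0.42],[0,0,0,0.02,0,0,0.42],[0,0,0,0.03,0,0,0.42]]'; python3 st.py
python3 -m inch '[[0,0,0,0.01,0,0,0.42],[0,0,0,0.02,0,0,0.42]]'; python3 st.py
```

```text
time_s: 10.05
tcp_pos: [564.4, -8.8, 35.3]
eef_rot: [0.79, 0.614, -0.0, -0.0]
contact_force: [-0.9, -1.8, -1.2]
finger_gap: 0.416
grip_force: 0.6
t 10.05 tcp [564.4  -8.8  35.3] rack 3.5 -0.8 toolx ang 75.71 tool z [-0.  0. -1.] F [-0.89 -1.76 -1.21] F rack -1.93 0.43 gap 0.41566400670407405
time_s: 10.22
tcp_pos: [565.2, -6.4, 35.5]
eef_rot: [0.79, 0.614, 0.0, -0.0]
contact_force: [-0.7, 0.1, -0.9]
finger_gap: 0.423
grip_force: 0.2
t 10.2167 tcp [565.2  -6.4  35.5] rack 6.0 -1.0 toolx ang 75.72 tool z [ 0.001  0.001 -1.   ] F [-0.72  0.14 -0.93] F rack -0.04 0.74 gap 0.422760521312303
```

The force dropped to 0 at rack x = 6.0, so it has probably dropped in. I check from the wrist.

```bash
python3 w.py w5; python3 - <<'E'
from w import *
d=np.load('wrist.npz')['d']
# z of points: depth along optical axis
m=eyes.camera_model('wrist');K=m['K'];T=m['T_tool_cam'];v,u=np.mgrid[:384,:512]
x=(u-K[0,2])/K[0,0];y=(v-K[1,2])/K[1,1];r=np.hypot(x,y)+1e-9
c=np.stack([x/r*np.tan(r)*d,-y/r*np.tan(r)*d,-d],-1)
P=(c@T[:3,:3].T+T[:3,3])@R.T+s['tcp_pos']
for n,a,b in(('flange L',300,270),('flange R',500,270),('flange front',400,190),('flange back',400,360),('board',400,60),('boardback',400,440)):
    a,b=int(a*.64),int(b*.64);print(n,np.median(P[b-3:b+4,a-3:a+4,2]).round(1))
E
```

```text
t 10.2167 tcp [565.2  -6.4  35.5] rack 6.0 -1.0 toolx ang 75.72 tool z [ 0.001  0.001 -1.   ] F [-0.72  0.14 -0.93] F rack -0.04 0.74 gap 0.422760521312303
t 10.2667 tcp [565.3  -6.2  35.5] rack 6.2 -1.0 toolx ang 75.74 tool z [ 0.001  0.001 -1.   ] F [-0.3  -0.48 -0.14] F rack -0.54 0.17 gap 0.41681200851747074
flange L 30.0
flange R 29.9
flange front 30.0
flange back 29.9
board 21.8
boardback 21.9
```

View pics/w5.png

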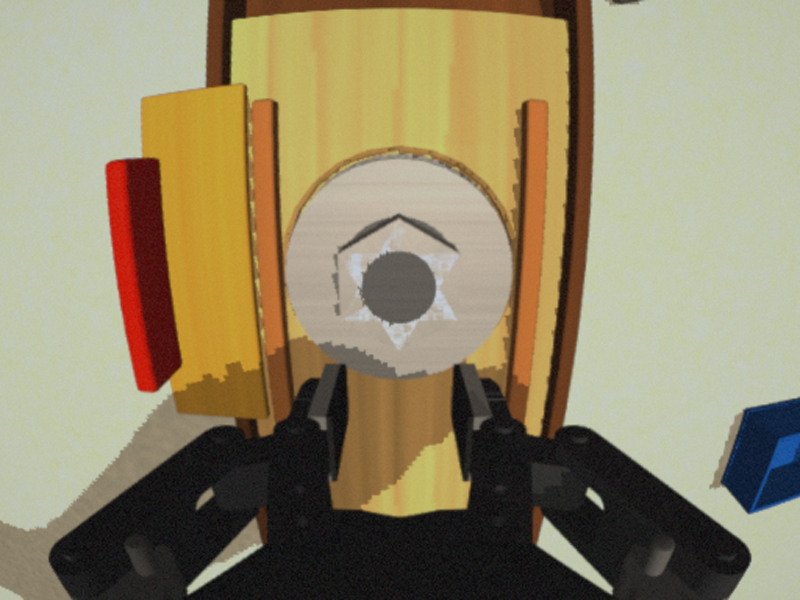

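The nut is seated: the flange is at z = 30.0 all round and concentric in the pocket at (400,268). I back off, rise, and measure the tab's outer edge, whose top strip runs along u≈107–138 at rows 162–390.

```bash
python3 - <<'E'
from w import *
for u,v,z in((107,165,58),(138,389,58),(131,161,58),(155,389,58)):print(wcast(u*.64,v*.64,z)[1])
E
python3 -m inch '[[0,0,0,-0.04,0,0,0.42],[0,0,0,-0.08,0,0,0.42],[0,0,0,-0.08,0,-0.2,0.42],[0,0,0,-0.08,0,-0.5,0.42],[0,0,0,-0.08,0,-0.8,0.3],[0,0,0,-0.08,0,-1,0.1],[0,0,0,-0.08,0,-1,0]]'
python3 -m inch '[[0,0,0,0.5,-1,0,0],[0,0,0,0.5,-1,0,0],[0,0,0,0.5,-1,0,0],[0,0,0,0.5,-1,0,0],[0,0,0,0.5,-1,0,0]]'
python3 -m inch '[[0,0,0.5,0,0,0,0],[0,0,0.5,0,0,0,0],[0,0,0.5,0,0,0,0],[0,0,0.5,0,0,0,0],[0,0,0.5,0,0,0,0],[0,0,0.5,0,0,0,0],[0,0,0.5,0,0,0,0]]'
python3 -m inch '[[0,0,0.5,0,0,0,0],[0,0,0.5,0,0,0,0],[0,0,0.5,0,0,0,0],[0,0,0.5,0,0,0,0],[0,0,0.5,0,0,0,0],[0,0,0.5,0,0,0,0],[0,0,0.5,0,0,0,0],[0,0,0.5,0,0,0,0]]'
python3 w.py w6
```

```text
t 10.2667 tcp [565.3  -6.2  35.5] rack 6.2 -1.0 toolx ang 75.74 tool z [ 0.001  0.001 -1.   ] F [-0.3  -0.48 -0.14] F rack -0.54 0.17 gap 0.41681200851747074
[85.3 78.3]
[18.1 78.7]
[85.5 70. ]
[18.6 72.2]
time_s: 10.85
tcp_pos: [565.7, -14.9, 139.6]
eef_rot: [0.79, 0.613, 0.003, 0.002]
contact_force: [0.4, -0.9, -0.1]
finger_gap: 0.028
grip_force: 0.0
time_s: 11.27
tcp_pos: [477.2, 59.1, 135.2]
eef_rot: [0.789, 0.615, -0.0, -0.0]
contact_force: [0.6, -0.1, 0.5]
finger_gap: -0.003
grip_force: 0.0
time_s: 11.85
tcp_pos: [479.6, 57.1, 135.1]
eef_rot: [0.965, 0.262, 0.0, 0.001]
contact_force: [-0.3, -0.3, -0.1]
finger_gap: -0.0
grip_force: 0.0
time_s: 12.52
tcp_pos: [478.9, 57.8, 135.1]
eef_rot: [0.992, -0.124, 0.0, 0.0]
contact_force: [-0.5, -0.3, -0.6]
finger_gap: -0.001
grip_force: 0.0
t 12.5167 tcp [478.9  57.8 135.1] rack 46.7 98.5 toolx ang -14.2 tool z [ 0.    -0.001 -1.   ] F [-0.48 -0.33 -0.59] F rack -0.44 0.38 gap -0.0007885761943593758
```

View pics/w6.png

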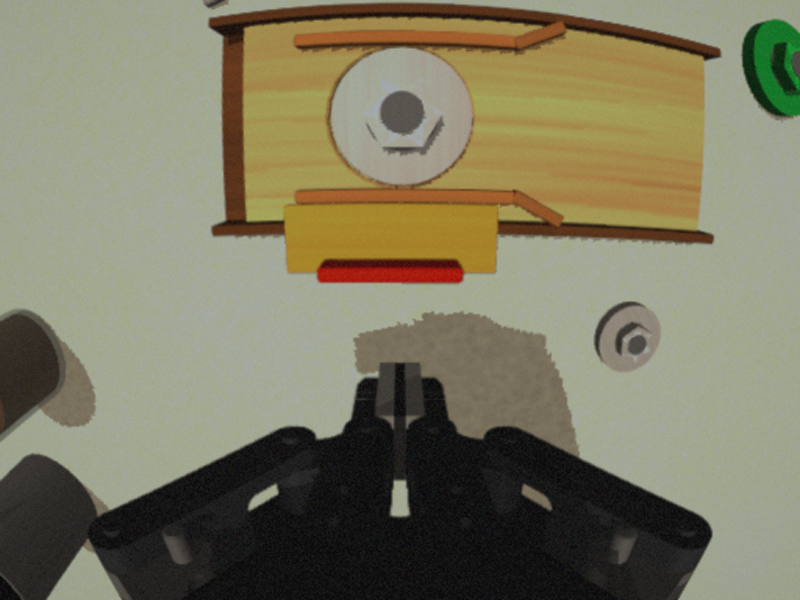

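The view shows the nut seated at (401,116), the tongue open with the red tab at (391,272), and the shut fingertips at (400,370). I descend behind the tab.

```bash
python3 -m inch '[[0,0,0,-0.03,-0.04,0.2,0],[0,0,0,-0.03,-0.04,0.5,0],[0,0,0,-0.03,-0.04,0.75,0],[0,0,0,-0.03,-0.04,0.86,0],[0,0,0,-0.03,-0.04,0.86,0],[0,0,0,-0.03,-0.04,0.86,0]]'; python3 st.py
python3 -m inch '[[0,0,0,0.02,0,0,0],[0,0,0,0.04,0,0,0],[0,0,0,0.06,0,0,0],[0,0,0,0.075,0,0,0],[0,0,0,0.09,0,0,0],[0,0,0,0.1,0,0,0]]'; python3 st.py
```

```text
time_s: 13.07
tcp_pos: [476.3, 62.8, 48.9]
eef_rot: [0.992, -0.124, -0.001, 0.0]
contact_force: [-0.2, -0.0, 0.5]
finger_gap: -0.001
grip_force: 0.0
t 13.0667 tcp [476.3  62.8  48.9] rack 50.9 102.3 toolx ang -14.2 tool z [-0.001  0.    -1.   ] F [-0.17 -0.03  0.46] F rack -0.07 0.15 gap -0.0005644667101768148
time_s: 13.57
tcp_pos: [486.6, 60.5, 49.7]
eef_rot: [0.992, -0.124, 0.0, -0.0]
contact_force: [0.5, 0.6, -0.3]
finger_gap: 0.001
grip_force: 0.0
t 13.5667 tcp [486.6  60.5  49.7] rack 51.3 91.7 toolx ang -14.29 tool z [ 0.001  0.    -1.   ] F [ 0.5   0.61 -0.29] F rack 0.72 -0.34 gap 0.0006721221500783536
```

```bash
python3 -m inch '[[0,0,0,0.015,0,0,0],[0,0,0,0.03,0,0,0],[0,0,0,0.045,0,0,0],[0,0,0,0.06,0,0,0],[0,0,0,0.075,0,0,0],[0,0,0,0.09,0,0,0],[0,0,0,0.105,0,0,0],[0,0,0,0.12,0,0,0]]'; python3 st.py
python3 -m inch '[[0,0,0,0.015,0,0,0],[0,0,0,0.03,0,0,0],[0,0,0,0.045,0,0,0],[0,0,0,0.06,0,0,0]]'; python3 st.py
```

```text
time_s: 14.23
tcp_pos: [497.8, 57.6, 49.2]
eef_rot: [0.992, -0.124, -0.0, 0.0]
contact_force: [-1.7, 0.2, 0.5]
finger_gap: -0.0
grip_force: 1.0
t 14.2333 tcp [497.8  57.6  49.2] rack 51.2 80.2 toolx ang -14.29 tool z [-0. -0. -1.] F [-1.66  0.25  0.51] F rack -0.17 1.67 gap -0.0003170543525445062
time_s: 14.57
tcp_pos: [503.6, 56.0, 49.3]
eef_rot: [0.992, -0.124, -0.0, 0.0]
contact_force: [-1.6, 0.7, 0.3]
finger_gap: -0.006
grip_force: 1.0
t 14.5667 tcp [503.6  56.   49.3] rack 51.2 74.1 toolx ang -14.3 tool z [-0. -0. -1.] F [-1.58  0.74  0.3 ] F rack 0.33 1.72 gap -0.005519406006240112
```

```bash
python3 -m inch '[[0,0,0,0.01,0,0,0],[0,0,0,0.02,0,0,0],[0,0,0,0.03,0,0,0],[0,0,0,0.04,0,0,0],[0,0,0,0.05,0,0,0],[0,0,0,0.06,0,0,0],[0,0,0,0.07,0,0,0]]'; python3 st.py
python3 -m inch '[[0,0,0,0.005,0,0,0],[0,0,0,0.01,0,0,0],[0,0,0,0.01,0,0,0]]'; python3 st.py
```

```text
time_s: 15.15
tcp_pos: [507.7, 55.0, 49.2]
eef_rot: [0.992, -0.124, -0.003, 0.0]
contact_force: [-9.2, 2.5, 6.5]
finger_gap: -0.001
grip_force: 4.5
t 15.15 tcp [507.7  55.   49.2] rack 51.2 69.9 toolx ang -14.25 tool z [-0.005  0.    -1.   ] F [-9.21  2.46  6.53] F rack 0.09 9.53 gap -0.0009683596293542774
time_s: 15.4
tcp_pos: [507.7, 55.0, 49.2]
eef_rot: [0.992, -0.124, -0.004, 0.0]
contact_force: [-8.4, 2.3, 6.7]
finger_gap: -0.003
grip_force: 4.6
t 15.4 tcp [507.7  55.   49.2] rack 51.2 69.9 toolx ang -14.23 tool z [-0.007  0.001 -1.   ] F [-8.43  2.34  6.75] F rack 0.17 8.75 gap -0.002623781134069415
```

The push stopped at about 9 N. I back off and measure the tab displacement numerically.

```bash
python3 -m inch '[[0,0,0,-0.03,0,0,0],[0,0,0,-0.1,0,0,0],[0,0,0,-0.27,0,0,0],[0,0,0,-0.27,0,-0.4,0],[0,0,0,-0.27,0,-0.86,0],[0,0,0,-0.27,0,-0.86,0],[0,0,0,-0.27,0,-0.86,0]]'; python3 -m inch '[[0,0,0,0,0,0,0],[0,0,0,0,0,0,0]]'
cat > chk.py <<'E'
from w import *
p,d=grab('wrist')
m=eyes.camera_model('wrist');K=m['K'];T=m['T_tool_cam'];v,u=np.mgrid[:384,:512]
x=(u-K[0,2])/K[0,0];y=(v-K[1,2])/K[1,1];r=np.hypot(x,y)+1e-9
c=np.stack([x/r*np.tan(r)*d,-y/r*np.tan(r)*d,-d],-1)
P=(c@T[:3,:3].T+T[:3,3])@R.T+s['tcp_pos']
X=(P[...,:2]-g['o'])@ex;Y=(P[...,:2]-g['o'])@ey;Z=P[...,2]
h=cv2.cvtColor(p,cv2.COLOR_RGB2HSV)
red=(h[...,1]>150)&((h[...,0]<6)|(h[...,0]>174))&(abs(X-50)<60)&(Z>34)&(Y<110)
print('tab Y',np.percentile(Y[red],[2,50,98]).round(1),'X',np.percentile(X[red],[2,98]).round(1))
pl=(abs(Z-36.5)<1.5)&(abs(X-50)<50)&(Y>0)&(Y<100)&(h[...,1]>120)&~red;print('plate Y',np.percentile(Y[pl],[1,50,99]).round(1),pl.sum())
nut=(h[...,1]<70)&(abs(Z-30)<1.5)&(abs(X-48)<45)&(abs(Y)<45)
print('nut flange X',np.percentile(X[nut],[1,99]).round(1),'Y',np.percentile(Y[nut],[1,99]).round(1),'Z',np.percentile(Z[nut],[5,50,95]).round(1))
b=(h[...,1]<90)&(abs(X-48)<20)&(abs(Y)<20)&(Z>40);print('boss Z',np.percentile(Z[b],[5,50,95]).round(1) if b.any() else None, 'X,Y',X[b].mean(),Y[b].mean())
w=(abs(X-50)<90)&(abs(X-50)>62)&(Y>0)&(Y<90)&(Z>10)&(h[...,1]>90);print('rack +y edge',np.percentile(Y[w],[99]),'zmax',np.percentile(Z[w],98))
cv2.imwrite('pics/last.png',cv2.resize(p[:,:,::-1],(800,600),interpolation=cv2.INTER_CUBIC))
E
python3 chk.py
```

```text
time_s: 15.98
tcp_pos: [488.2, 61.0, 138.1]
eef_rot: [0.992, -0.125, 0.004, -0.001]
contact_force: [-0.1, -0.1, -0.6]
finger_gap: 0.005
grip_force: 0.0
time_s: 16.15
tcp_pos: [484.8, 60.6, 134.6]
eef_rot: [0.992, -0.124, -0.0, 0.0]
contact_force: [0.1, 0.2, 0.6]
finger_gap: 0.001
grip_force: 0.0
t 16.15 tcp [484.8  60.6 134.6] rack 51.0 93.5 toolx ang -14.3 tool z [-0.001 -0.    -1.   ] F [0.14 0.18 0.64] F rack 0.21 -0.09 gap 0.0014382531922726683
tab Y [50.1 53.  57.4] X [19.5 83.9]
plate Y [22.9 37.6 57. ] 4691
nut flange X [12.  80.1] Y [-35.3  21.9] Z [28.9 29.9 31. ]
boss Z [ 42.9  44.4 269. ] X,Y 47.5794194395127 3.789875790245106
rack +y edge [59.53092903] zmax 30.113659894697108
```

View pics/last.png

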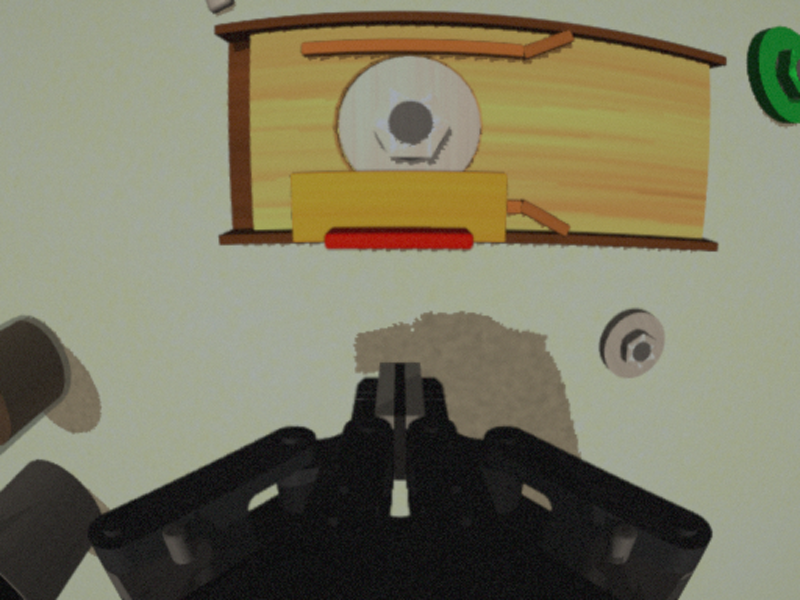

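The tongue covers the nut: its edge is at row 172, about 13 mm over the flange. The plate's outer edge is about 2.5 mm inside the rack wall's outer edge, which matches fully home, and the push ended on a hard stop. The nut is flat at z = 30 and the gripper is clear.

```bash
python3 -c "
from rig import finish_job
print(finish_job())"
```

```text
the job is handed in; nothing more can be done
None
```

I handed the job in: the nut measured flat in its pocket (flange top about 30 mm all round), the tongue was pushed to a hard stop over it, and recorded forces stayed under 12 N; the judge's verdict was not shown.

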